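# Demould a model car body onto the cleared building board

## Task

First clear the two resin offcuts off the wooden building board into the cardboard scrap carton. Then lift the cast car body straight up out of its aluminium mould half and set it down, without dropping it, on the middle of the board: upright, squarely along the board, with its nose towards the end that has the stop strip. Leave both mould halves and everything else on the table where they are.

Things in the scene. Friction and masses are not known exactly. Their poses are not given: they have to be found in the camera images.
- car: Casting: beige-grey resin racing-car body, 110 long (x, nose +x) x 44 (y) x 35 mm high, about 0.1 kg, balanced near its origin (centre of underside). Upright flanks 20 mm high, 44 mm apart, from tail to x +25 mm; low sloping nose ahead; cabin 34 mm wide; wing at tail. Lies loose, right way up, in the lower mould half, x along the mould's x. Grip across the flanks at x 0, through the finger gaps.
- car_nose (a point): Front end of the car's nose, 55 mm ahead (+x) of the car's origin, 6 mm above its underside.
- mould: Lower mould half: loose aluminium block 160 (x) x 100 (y) x 34 mm, 1.2 kg, origin centre of underside. Cavity 114 x 48 mm, 16 mm deep (floor 18 mm above the table), 2 mm round the car. Centred finger gaps 50 mm wide (x), as deep as the cavity, cut right through both long walls. Two 6 mm high dowels on diagonal corners. May lie on the +y or the -y side.
- top_half: The other, empty mould half, lying cavity up on the other side of the table: same block, cavity and gaps, no dowels. Not needed; leave it where it is.
- board: Building board fixed to the table: pale wood, 220 (x) x 100 (y) x 15 mm, origin at the centre of its underside. A stop strip 15 mm wide and 10 mm high stands across its +x end (x 95 to 110 mm).
- board_mid (a point): Middle of the board's upper face, 15 mm above the table; axes as the board's.
- carton: Scrap carton fixed to the table near the robot: open cardboard box 130 x 130 mm, 55 mm high, walls 4 mm, origin at the centre of its underside.
- plug: Resin offcut on the board, pouring plug: upright tapered stub, 26 mm across at the foot, 20 mm at the top, 24 mm high, 15 g. Origin: centre of the foot, z along its axis.
- plug_center (a point): Centre of the plug, 12 mm above its foot.
- runner: Resin offcut on the board, piece of runner: bar 40 (x) x 14 (y) x 14 mm (z) with an upright stub 12 mm across and 12 mm high on its top, centred 13 mm towards -x. Origin: centre of the bar's underside. 15 g.
- runner_center (a point): Centre of the runner's bar, 7 mm above its underside.
- mug: Bystander: white mug, 80 mm across, 90 mm high. Origin at the centre of its underside.
- jar_a: Bystander: small glass paint jar, 36 mm across, 50 mm high, black cap. Origin at the centre of its underside.
- jar_b: Bystander: small glass paint jar, 36 mm across, 50 mm high, white cap. Origin at the centre of its underside.
- pot: Bystander: tiny glass pot with a black cap, 24 mm across, 30 mm high, standing between the carton and a mould half. Origin at the centre of its underside.
- tyre: Bystander: small black rubber model tyre lying flat, 26 mm across, 12 mm high, between the carton and a mould half. Origin at the centre of its underside.
- tyre_b: Bystander: second small rubber model tyre, lying flat beyond the mould half on the +y side. Origin at the centre of its underside.
- screwdriver: Bystander: screwdriver lying on the table beyond the board. Origin at the middle of its underside.
- pen: Bystander: black pen lying on the table beyond the mould half on the -y side. Origin at the middle of its underside.

How it is judged (in metres and radians):
On the way, in this order (a step that is already met when the one before it is completed fails the run):
1. both offcuts lie in the scrap carton (x of plug_center in the frame of carton between -0.062 and 0.062 m and y of plug_center in the frame of carton between -0.062 and 0.062 m and z of plug_center in the frame of carton between 0 and 0.05 m and x of runner_center in the frame of carton between -0.062 and 0.062 m and y of runner_center in the frame of carton between -0.062 and 0.062 m and z of runner_center in the frame of carton between 0 and 0.05 m), for 0.2 s.
2. the car body is held clear above the mould cavity (z of car in the frame of mould above 0.045 m and contact force between the fingers and car above 0.5 N), for 0.1 s.
At the end, for the whole second after the job is handed in: Both offcuts lie in the carton. The car body rests released on the board, upright (0.1 rad): origin within 25 mm along and 20 mm across of the board's middle, within 4 mm of its face, lengthwise within 0.2 rad, nose towards the stop strip (all of step 1 and x of car in the frame of board_mid between -0.025 and 0.025 m and y of car in the frame of board_mid between -0.02 and 0.02 m and z of car in the frame of board_mid between -0.003 and 0.004 m and angle between the x axis of car and the x axis of board, either way round below 0.2 rad and x of car_nose in the frame of board_mid above 0.02 m and angle between car's own z axis and vertical below 0.1 rad and linear speed of car below 0.02 m/s and linear speed of each of plug, runner below 0.05 m/s and contact force between the fingers and car below 0.05 N); the robot touches nothing.
It fails at once if a mould half is dragged more than 20 mm or tipped more than 0.15 rad (distance of any of mould, top_half from where it was at the start of the episode above 0.02 m or angle between any of mould, top_half's own z axis and vertical above 0.15 rad).
It fails at once if the car body falls or is thrown (over 0.45 m/s, a drop of some 10 mm, while not held by the fingers) (linear speed of car above 0.45 m/s and contact force between the fingers and car below 0.01 N).
It fails at once if a bystander is moved more than 30 mm (distance of any of mug, jar_a, jar_b, pot, tyre, screwdriver, pen, tyre_b from where it was at the start of the episode above 0.03 m).
It also fails if it takes over 70 s, if anything falls off the work surface, if the arm or the gripper's body presses on something with over 40 N, if the wrist force passes 120 N, or if a joint passes its speed limit or range.

## Robot

A 6-joint arm with a two-finger parallel gripper is mounted at the origin on the work surface. World frame = base frame: x ahead of the robot, y to its left, z up, the work surface at z = 0. Lengths are in mm, angles in degrees, forces in N, time in s.
With the tool pointing down it reaches from about 300 to 850 mm from the base axis. Payload 4.2 kg.
Tool frame: the origin (TCP) lies at the very end of the fingers, on their centre line; the grasp point (between the pads) lies 19 mm behind it; z points along the fingers, y is the line along which they close (so a half turn about z gives the same grasp; the last joint's range is limited). The gripper opens to 91 mm and grips with 3 to 60 N. Pads are 32 mm wide; open, the fingers measure 118 mm over their backs; the gripper's body (76 mm by 178 mm) begins 60 mm behind the grasp point.
Start: joints at [72.365, 18.312, 89.639, -0, 72.044, -1.146], TCP at [163.212, 551.367, 213.976] pointing down, gripper open.
Joint ranges: [-177.97, 177.97], [-48.28, 115.42], [12.27, 149.76], [-77.06, 257.06], [2.81, 150.46], [-146.56, 146.56]. Speed limits (degrees/s): [147.25, 147.25, 180, 180, 180, 180].

## Interface

Orientations are given as [roll, pitch, yaw] about the fixed x, y, z axes, in that order (R = Rz(yaw) Ry(pitch) Rx(roll)).
In Python, from workcell import env, eyes gives the robot as it stands.
- The arm moves only by the tool send_rows, never from a script. Its argument "targets" is text: rows parted by semicolons, each of 7 numbers parted by spaces: the shift along the tool's x, y, z in m, then the turn, a rotation vector about the tool's x, y, z in degrees, then the opening in per cent of the stroke, from 0 (shut) to 100 (fully open). A call has 1 to 12 rows; each row is the pose to reach, as a shift and turn from the pose commanded when the call began, along the tool's axes at that moment; what a row does not reach only later rows make up. A row lasts 1/12 s, in which the tool goes at most 41.7 mm and 7.16 degrees, less where a joint would pass 70% of its speed; a pose out of reach is approached as far as the arm can. A call with a gripper value outside its range is refused whole. The fingers move at their own pace and stop on an object; "grip_force" is the grip in N (left out, the last holds). Time passes only in rows, so rows that repeat a pose let the fingers close. It gives the time, the measured TCP pose, the force, the opening and the grip force at its end, in the units of the state.
- env.state(): the state, without advancing time (a new reading comes with each control period).
- eyes.grab_frame(name): name is "scene" or "side" or "wrist"; returns a dict with "image" (420x560x3 uint8, blue, green, red), "fovy" (degrees; the focal length in pixels is half the picture's height over the tangent of half this angle, whatever the lens; pixels are square), "cx", "cy" (the principal point, pixels), "D" ([k1, k2, p1, p2, k3] as OpenCV has them; the pictures are not rectified), "eye" and "attitude" of the camera in the world. Camera axes: x right, y up, looking along -z (the intrinsics and any distortion apply to the point x, -y, -z); pixel columns grow to the right and rows downward; lengths in mm; the calibration is good to about 2 mm. A picture is of the moment at which its call begins. There is no depth.
- env.job_done(): hands the job in; it is judged then, once.
The state is a dict: "time_s": time; "qpos": joint angles; "qvel": joint speeds; "effort": joint torques, N m; "ee_pos": TCP position; "ee_rot": TCP orientation; "force": force on the tool from outside, world axes, zero at the start; "torque": the same for the moment, N m; "gripper_width": finger opening in mm; "gripper_force": force on a finger pad.
Only numpy, scipy, OpenCV 4.12 (cv2) and the standard library are available. Lean on these libraries where they do the work, as an engineer would, in place of code of your own. Each camera call takes 0.05 s, during which the arm holds its last target. There are 200 camera calls.

## Working session

There is one attempt and no reset: what is moved stays moved. The work goes in short steps, Python scripts to look and compute and a tool call to move; the robot and the scene stay as the last step left them, time stands still between calls to the robot, and variables do not carry over. Pictures are saved under pics/ and viewed, at most 10 in all, crops included, and the job is handed in when it is done.

Besides the shell and the picture viewer there is one more tool, called as name(argument=value, ...) on one line, values as JSON. send_rows: Moves the arm, as the interface text tells. Its arguments: {"type":"object","properties":{"targets":{"type":"string"},"grip_force":{"type":"number"}},"required":["targets"]}

```bash
mkdir -p pics; cat > h.py <<'E'
import numpy as np, cv2, pickle
from scipy.spatial.transform import Rotation as R
from workcell import env, eyes
def grab(n,fn=None):
    f=eyes.grab_frame(n)
    if fn: cv2.imwrite('pics/'+fn+'.png',f['image'])
    return f
def Rm(a):
    a=np.array(a,float)
    return a if a.shape==(3,3) else R.from_euler('xyz',a,degrees=True).as_matrix()
def px2w(f,uv,z):
    h=f['image'].shape[0]; fl=h/2/np.tan(np.radians(f['fovy'])/2)
    K=np.array([[fl,0,f['cx']],[0,fl,f['cy']],[0,0,1]])
    p=cv2.undistortPoints(np.array(uv,float).reshape(-1,1,2),K,np.array(f['D'],float)).reshape(-1,2)
    d=np.c_[p[:,0],-p[:,1],-np.ones(len(p))]@Rm(f['attitude']).T
    e=np.array(f['eye'],float)
    return e+d*((z-e[2])/d[:,2])[:,None]
E
python3 - <<'E'
from h import *
print(env.state())
for n in('scene','side','wrist'):
    f=grab(n,n+'0'); print({k:v for k,v in f.items() if k!='image'})
    pickle.dump(f,open(n+'0.pkl','wb'))
E
```

```text
{'time_s': 0.0, 'qpos': array([ 7.23643611e+01,  1.83514467e+01,  8.97057077e+01,  5.66114682e-04,
        7.20435139e+01, -1.14612568e+00]), 'qvel': array([-0.0008812 ,  0.1048594 , -0.00501233, -0.01017452,  0.07350597,
        0.08203014]), 'effort': array([ 1.03785402e-03, -4.12469387e+01, -2.31972975e+01,  7.29456497e-02,
        4.57086833e-02, -1.17394843e-04]), 'ee_pos': array([163.05505197, 550.87637336, 213.12696016]), 'ee_rot': array([-1.79899363e+02, -2.55172255e-03,  1.63510309e+02]), 'force': array([ 0.12368158, -0.08808651, -0.59296017]), 'torque': array([ 0.0336513 , -0.02756644,  0.02265208]), 'gripper_force': 0.0, 'gripper_width': 91.006949535798}
{'fovy': 44.32454767450803, 'cx': 273.4950463457563, 'cy': 213.36439970648627, 'D': array([-0.09080657,  0.        ,  0.        ,  0.        ,  0.        ]), 'eye': array([1268.57839303,  960.20775288,  789.65394021]), 'attitude': array([ 57.05939082,  -0.57717038, 144.84471927])}
{'fovy': 53.337021199575894, 'cx': 270.617666318383, 'cy': 203.2754864920453, 'D': array([0.02585584, 0.        , 0.        , 0.        , 0.        ]), 'eye': array([-129.94300642, -751.67169722,  614.52600604]), 'attitude': array([ 61.46505716,  -1.1071546 , -42.84363432])}
{'fovy': 67.57002012738627, 'cx': 280.81311554965686, 'cy': 207.00376201106536, 'D': array([-0.01921632,  0.        ,  0.        ,  0.        ,  0.        ]), 'eye': array([ 84.18579766, 574.59021744, 384.13456782]), 'attitude': array([-16.75703781,   0.11232354,  73.49142202])}
```

View pics/scene0.png

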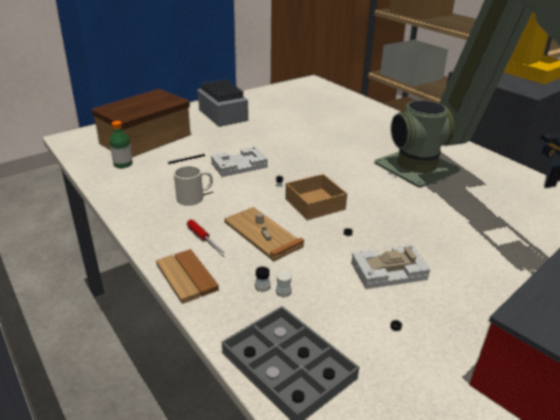

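View pics/wrist0.png

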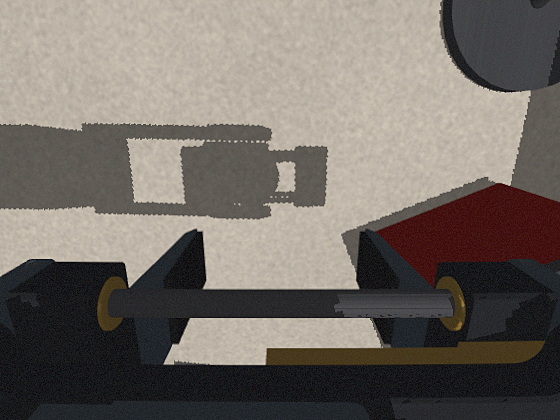

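The car lies in the mould at px (390,262). The board is around (263,232), with the plug at (259,217) and the runner at (266,234). The carton is at (316,195).

```bash
python3 - <<'E'
from h import *
f=pickle.load(open('scene0.pkl','rb')); g=pickle.load(open('side0.pkl','rb'))
for n,p,z in [('board',(263,232),15),('plug',(259,220),15),('runner',(266,235),20),('carton',(316,208),0),('mould',(390,265),34),('top',(239,160),34),('mug',(189,200),0),('jara',(262,285),0),('jarb',(284,291),0),('pot',(279,184),0),('tyre',(348,232),0),('tyreb',(396,325),0)]:
    print(n,px2w(f,[p],z)[0].round())
a=cv2.resize(f['image'][180:290,200:440],None,fx=3.3,fy=2.7*3.3/2.7)[:290*2]
cv2.imwrite('pics/c1.png',a); cv2.imwrite('pics/side_v.png',g['image'])
E
```

```text
board [648.  45.  15.]
plug [625.  -8.  15.]
runner [653.  66.  20.]
carton [443.  14.   0.]
mould [493. 348.  34.]
top [ 501. -309.   34.]
mug [ 724. -230.    0.]
jara [759. 203.   0.]
jarb [729. 249.   0.]
pot [ 450. -159.    0.]
tyre [448. 156.   0.]
tyreb [596. 474.   0.]
```

View pics/c1.png

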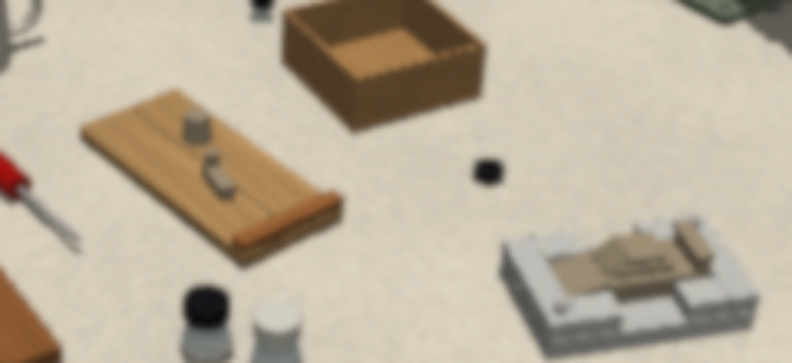

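View pics/side_v.png

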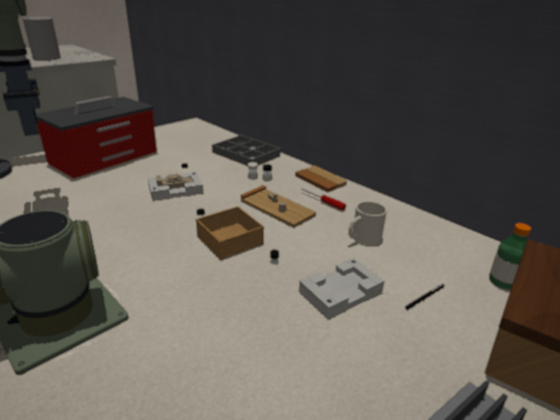

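The stop strip is at the board's +y(world) end. The plug and runner are on the board, and the car's wing (tail) is at the +x-image side, towards the robot. I'll work out the approach geometry next.

```bash
python3 - <<'E'
from h import *
f=pickle.load(open('scene0.pkl','rb'))
c=lambda *p:[(x/3.3+200,y/3.3+180) for x,y in p]
P=px2w(f,c((82,130),(175,90)),15); S=px2w(f,c((342,195),(235,243)),25)
print('board',P.round(),S.round(),'ang',np.degrees(np.arctan2(*(S.mean(0)-P.mean(0))[[1,0]])),(P.mean(0)+S.mean(0))/2)
Q=px2w(f,c((198,140),(197,118)),15);print('plugfoot',Q[0])
Q=px2w(f,c((208,168),(228,192)),22);print('run',Q,np.degrees(np.arctan2(*(Q[1]-Q[0])[[1,0]])))
Q=px2w(f,c((503,240),(700,218),(757,300),(550,340)),34);print('mould',Q.round())
Q=px2w(f,c((283,12),(395,-5),(485,45),(357,80)),55);print('carton',Q.round(),Q.mean(0))
E
```

```text
board [[700. -63.  15.]
 [603. -71.  15.]] [[589. 141.  25.]
 [691. 144.  25.]] ang 93.21612064749999 [645.78009964  37.83937686  20.        ]
plugfoot [629.5579043    3.35452981  15.        ]
run [[650.86147663  49.23915139  22.        ]
 [656.30619427  84.74842331  22.        ]] 81.2826019745787
mould [[534. 262.  34.]
 [392. 327.  34.]
 [433. 417.  34.]
 [584. 364.  34.]]
carton [[490. -71.  55.]
 [389. -40.  55.]
 [381.  70.  55.]
 [506.  53.  55.]] [441.57551906   2.92481703  55.        ]
```

```bash
cat >> h.py <<'E'
def rel(pos,yaw,s=None):
    s=s or env.state(); A=Rm(s['ee_rot']); B=Rm([180,0,yaw])
    d=A.T@(np.array(pos)-s['ee_pos'])/1000
    r=R.from_matrix(A.T@B).as_rotvec(degrees=True)
    print(pos,yaw,'shift',d.round(4),'turn',r.round(2),'q1',s['qpos'][0].round(1),'q6',s['qpos'][5].round(1))
E
python3 -c "
from h import *
rel([640,-20,230],88)"
```

```text
[640, -20, 230] 88 shift [-0.6194 -0.4121 -0.0161] turn [-6.000e-02  5.000e-02  7.551e+01] q1 72.4 q6 -1.1
```

send_rows(targets="-0.62 -0.412 -0.016 0 0 75.5 60;-0.62 -0.412 -0.016 0 0 75.5 60;-0.62 -0.412 -0.016 0 0 75.5 60;-0.62 -0.412 -0.016 0 0 75.5 60;-0.62 -0.412 -0.016 0 0 75.5 60;-0.62 -0.412 -0.016 0 0 75.5 60;-0.62 -0.412 -0.016 0 0 75.5 60;-0.62 -0.412 -0.016 0 0 75.5 60;-0.62 -0.412 -0.016 0 0 75.5 60;-0.62 -0.412 -0.016 0 0 75.5 60;-0.62 -0.412 -0.016 0 0 75.5 60;-0.62 -0.412 -0.016 0 0 75.5 60")

```text
time_s: 1.15
ee_pos: [484.7, 166.0, 224.7]
ee_rot: [-180.0, -0.0, 87.9]
force: [0.5, 0.7, 0.3]
gripper_width: 54.4
gripper_force: 0.0
```

```bash
python3 -c "
from h import *
print(env.state()['ee_pos'],env.state()['ee_rot'])
rel([640,-20,230],88)"
```

```text
[484.68928028 165.9926422  224.65062256] [-1.79990740e+02 -1.04088140e-02  8.78628279e+01]
[640, -20, 230] 88 shift [-0.1801  0.1621 -0.0054] turn [-0.01 -0.01 -0.14] q1 17.6 q6 19.7
```

send_rows(targets="-0.18 0.162 -0.005 0 0 0 60;-0.18 0.162 -0.005 0 0 0 60;-0.18 0.162 -0.005 0 0 0 60;-0.18 0.162 -0.005 0 0 0 60;-0.18 0.162 -0.005 0 0 0 60;-0.18 0.162 -0.005 0 0 0 60;-0.18 0.162 -0.005 0 0 0 60;-0.18 0.162 -0.005 0 0 0 60")

```text
time_s: 1.82
ee_pos: [640.0, -19.1, 228.4]
ee_rot: [-179.9, -0.0, 87.9]
force: [0.5, -0.3, 0.7]
gripper_width: 54.8
gripper_force: 0.0
```

```bash
python3 - <<'E'
from h import *
f=grab('wrist','w1'); pickle.dump(f,open('w1.pkl','wb')); print(f['eye'],f['attitude'],env.state()['ee_pos'])
E
```

```text
[643.17290796  62.99468486 399.39816902] [-16.79701753   0.15730988  -2.16911147] [639.2195162  -17.86744642 228.83631766]
```

View pics/w1.png

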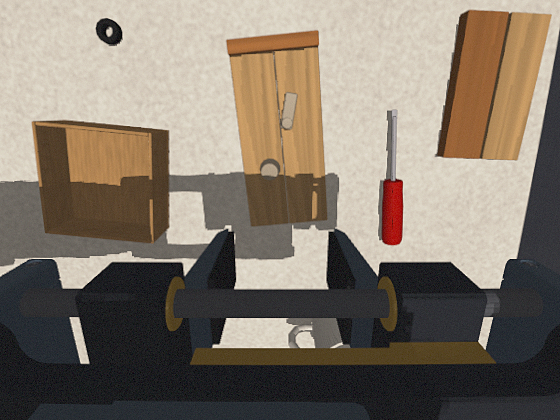

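The wrist view shows the plug top at about (270,167), the runner stub at (287,123) and the bar's far end at (291,93). The board's strip is at the top (227..319, 31..53), its near corners are (251,226) and (327,220), and the carton rim spans (33,121) to (168,242).

```bash
python3 - <<'E'
from h import *
f=pickle.load(open('w1.pkl','rb'))
a=lambda v:np.degrees(np.arctan2(v[1],v[0]))
N=px2w(f,[(251,226),(327,220)],15);T=px2w(f,[(228,40),(318,31)],25)
v=(T-N).sum(0)
print('board',N.round(),T.round(),'ang',a(v),np.linalg.norm(v)/2,(N.sum(0)+T.sum(0))/4)
im=cv2.cvtColor(f['image'],cv2.COLOR_BGR2HSV); m=((im[...,1]<70)&(im[...,2]>60)).astype(np.uint8)
r=np.zeros_like(m); r[85:185,255:303]=m[85:185,255:303]
n,l,s,c=cv2.connectedComponentsWithStats(r)
for i in range(1,n):
    if s[i,4]>40: print(s[i],c[i]); pts=np.argwhere(l==i)[:,::-1].astype(np.float32); print(cv2.minAreaRect(pts))
print('plugtop',px2w(f,[(270,167)],39),'stubtop',px2w(f,[(287,123)],41))
E=px2w(f,[(291,93)],29);print('bar end',E)
C=px2w(f,[(33,122),(168,130),(153,242),(44,233)],55);print(C.round(),C.mean(0))
E
```

```text
board [[598. -77.  15.]
 [697. -73.  15.]] [[588. 140.  25.]
 [685. 145.  25.]] ang 92.83913855236707 218.43134550479928 [641.97588707  33.94836028  20.        ]
[280  92  17  37 413] [288.28571429 110.44309927]
((288.248046875, 110.36074829101562), (11.981473922729492, 35.871585845947266), 10.491477012634277)
[261 159  19  21 315] [269.73333333 168.97460317]
((270.0, 169.0), (20.0, 18.0), 90.0)
plugtop [[627.40835077   3.03017575  39.        ]] stubtop [[648.59616023  51.55736682  41.        ]]
bar end [[654.27715709  83.37506985  29.        ]]
[[376.  64.  55.]
 [521.  50.  55.]
 [484. -79.  55.]
 [355. -63.  55.]] [433.92143335  -6.82385094  55.        ]
```

```bash
python3 -c "
from h import *
rel([627.5,3,18],80)"
```

```text
[627.5, 3, 18] 80 shift [ 0.0203 -0.0121  0.2109] turn [-0.11 -0.03  7.94] q1 -2.7 q6 -0.6
```

send_rows(targets="0.02 -0.012 0.04 0 0 8 55;0.02 -0.012 0.08 0 0 8 55;0.02 -0.012 0.12 0 0 8 55;0.02 -0.012 0.15 0 0 8 55;0.02 -0.012 0.18 0 0 8 55;0.02 -0.012 0.2 0 0 8 55;0.02 -0.012 0.211 0 0 8 55;0.02 -0.012 0.211 0 0 8 55;0.02 -0.012 0.211 0 0 8 5;0.02 -0.012 0.211 0 0 8 5;0.02 -0.012 0.211 0 0 8 5;0.02 -0.012 0.211 0 0 8 5", grip_force=12)

```text
time_s: 2.87
ee_pos: [628.8, 2.9, 19.8]
ee_rot: [179.9, -0.0, 80.0]
force: [-0.1, -0.7, 0.5]
gripper_width: 25.9
gripper_force: 0.1
```

send_rows(targets="0 0 0 0 0 0 5;0 0 0 0 0 0 5;0 0 0 0 0 0 5")

```text
time_s: 3.12
ee_pos: [628.7, 2.9, 19.7]
ee_rot: [179.9, -0.0, 80.0]
force: [-1.4, -0.1, 5.5]
gripper_width: 23.0
gripper_force: 12.3
```

```bash
python3 -c "
from h import *
rel([627,3,130],80); rel([437,-2,130],80)"
```

```text
[627, 3, 130] 80 shift [-1.000e-04 -1.600e-03 -1.104e-01] turn [ 0.08 -0.03 -0.  ] q1 -0.8 q6 9.2
[437, -2, 130] 80 shift [-0.0381 -0.1878 -0.1106] turn [ 0.08 -0.03 -0.  ] q1 -0.8 q6 9.2
```

send_rows(targets="0 0 -0.03 0 0 0 5;0 0 -0.07 0 0 0 5;-0.01 -0.03 -0.11 0 0 0 5;-0.02 -0.07 -0.11 0 0 0 5;-0.03 -0.11 -0.11 0 0 0 5;-0.045 -0.15 -0.11 0 0 0 5;-0.058 -0.184 -0.11 0 0 0 5;-0.058 -0.184 -0.11 0 0 0 5;-0.058 -0.184 -0.07 0 0 0 5;-0.058 -0.184 -0.03 0 0 0 5;-0.058 -0.184 -0.01 0 0 0 5;-0.058 -0.184 -0.01 0 0 0 45")

```text
time_s: 4.12
ee_pos: [433.5, -22.3, 25.2]
ee_rot: [-179.5, 0.1, 80.0]
force: [0.0, 0.2, 0.2]
gripper_width: 27.2
gripper_force: 0.0
```

send_rows(targets="0 0 0 0 0 0 45;0 0 0 0 0 0 45;0 0 0 0 0 0 45;0 0 -0.04 0 0 0 45;0 0 -0.08 0 0 0 45;0 0 -0.11 0 0 0 45;0 0 -0.11 0 0 0 45")

```text
time_s: 4.7
ee_pos: [442.0, -22.8, 146.0]
ee_rot: [179.1, -0.1, 80.0]
force: [1.0, 0.4, 1.0]
gripper_width: 41.1
gripper_force: 0.0
```

```bash
python3 -c "
from h import *
rel([651,64,130],80);rel([651,64,18],80)"
```

```text
[651, 64, 130] 80 shift [0.1217 0.1905 0.0193] turn [ 0.92 -0.1   0.01] q1 -4.4 q6 5.5
[651, 64, 18] 80 shift [0.1215 0.1887 0.1313] turn [ 0.92 -0.1   0.01] q1 -4.4 q6 5.5
```

send_rows(targets="0.12 0.19 0.01 0 0 0 45;0.12 0.19 0.01 0 0 0 45;0.12 0.19 0.01 0 0 0 45;0.12 0.19 0.01 0 0 0 45;0.12 0.19 0.01 0 0 0 45;0.12 0.19 0.01 0 0 0 45;0.12 0.19 0.01 0 0 0 45;0.12 0.19 0.01 0 0 0 45;0.12 0.19 0.01 0 0 0 45")

```text
time_s: 5.45
ee_pos: [643.6, 62.4, 128.9]
ee_rot: [-179.9, 0.0, 80.0]
force: [-0.9, -0.9, 0.1]
gripper_width: 41.2
gripper_force: 0.0
```

```bash
python3 -c "
from h import *
rel([651,64,18],80)"
```

```text
[651, 64, 18] 80 shift [0.0029 0.0071 0.1109] turn [-0.06  0.03  0.01] q1 4.5 q6 14.5
```

send_rows(targets="0.003 0.007 0.03 0 0 0 45;0.003 0.007 0.06 0 0 0 45;0.003 0.007 0.085 0 0 0 45;0.003 0.007 0.1 0 0 0 45;0.003 0.007 0.111 0 0 0 45;0.003 0.007 0.111 0 0 0 45;0.003 0.007 0.111 0 0 0 2;0.003 0.007 0.111 0 0 0 2;0.003 0.007 0.111 0 0 0 2;0.003 0.007 0.111 0 0 0 2;0.003 0.007 0.111 0 0 0 2;0.003 0.007 0.111 0 0 0 2")

```text
time_s: 6.45
ee_pos: [652.6, 64.6, 18.5]
ee_rot: [179.9, -0.0, 80.0]
force: [-0.6, -0.5, 3.7]
gripper_width: 13.8
gripper_force: 12.0
```

send_rows(targets="0 0 0 0 0 0 2;0 0 0 0 0 0 2")

```text
time_s: 6.62
ee_pos: [652.6, 64.6, 18.5]
ee_rot: [179.9, -0.0, 80.0]
force: [-1.7, -0.5, 5.5]
gripper_width: 14.0
gripper_force: 12.0
```

```bash
python3 -c "
from h import *
rel([437,22,130],80)"
```

```text
[437, 22, 130] 80 shift [-0.0793 -0.2049 -0.1117] turn [ 0.05 -0.01  0.02] q1 4.6 q6 14.6
```

send_rows(targets="0 0 -0.03 0 0 0 2;0 0 -0.07 0 0 0 2;-0.015 -0.04 -0.11 0 0 0 2;-0.03 -0.08 -0.11 0 0 0 2;-0.045 -0.12 -0.11 0 0 0 2;-0.06 -0.16 -0.11 0 0 0 2;-0.078 -0.204 -0.11 0 0 0 2;-0.078 -0.204 -0.11 0 0 0 2;-0.078 -0.204 -0.11 0 0 0 2;-0.078 -0.204 -0.07 0 0 0 2;-0.078 -0.204 -0.03 0 0 0 2;-0.078 -0.204 -0.008 0 0 0 2")

```text
time_s: 7.62
ee_pos: [437.0, 23.2, 23.2]
ee_rot: [-179.9, 0.0, 80.0]
force: [-0.8, -0.3, -0.2]
gripper_width: 13.9
gripper_force: 12.0
```

send_rows(targets="0 0 0 0 0 0 2;0 0 0 0 0 0 40;0 0 0 0 0 0 40;0 0 0 0 0 0 40;0 0 0 0 0 0 40;0 0 -0.04 0 0 0 40;0 0 -0.08 0 0 0 40;0 0 -0.12 0 0 0 40;0 0 -0.16 0 0 0 40;0 0 -0.2 0 0 0 80;0 0 -0.2 0 0 0 80")

```text
time_s: 8.53
ee_pos: [442.6, 23.3, 234.7]
ee_rot: [178.9, -0.2, 80.0]
force: [1.4, -0.5, 0.1]
gripper_width: 46.7
gripper_force: 0.0
```

```bash
python3 -c "
from h import *
rel([487,343,230],-19)
"
```

```text
[487, 343, 230] -19 shift [ 0.3225 -0.0118  0.0058] turn [ 0.58 -1.08 99.01] q1 1.5 q6 11.5
```

send_rows(targets="0.321 -0.063 0.005 0 0 90 80;0.321 -0.063 0.005 0 0 90 80;0.321 -0.063 0.005 0 0 90 80;0.321 -0.063 0.005 0 0 90 80;0.321 -0.063 0.005 0 0 90 80;0.321 -0.063 0.005 0 0 90 80;0.321 -0.063 0.005 0 0 90 80;0.321 -0.063 0.005 0 0 90 80;0.321 -0.063 0.005 0 0 90 80;0.321 -0.063 0.005 0 0 90 80;0.321 -0.063 0.005 0 0 90 80;0.321 -0.063 0.005 0 0 90 80")

```text
time_s: 9.53
ee_pos: [431.3, 351.1, 221.2]
ee_rot: [-180.0, -0.1, 0.6]
force: [-0.5, 0.6, 0.1]
gripper_width: 72.9
gripper_force: 0.0
```

send_rows(targets="0 0 0 0 0 0 80;0 0 0 0 0 0 80;0 0 0 0 0 0 80")

```text
time_s: 9.78
ee_pos: [431.6, 350.1, 221.2]
ee_rot: [-180.0, -0.0, 1.0]
force: [-0.4, 0.1, -0.5]
gripper_width: 73.1
gripper_force: 0.0
```

```bash
python3 - <<'E'
from h import *
f=grab('wrist'); pickle.dump(f,open('w2.pkl','wb')); g=grab('scene')
a=cv2.resize(g['image'][170:225,270:360],None,fx=2.6,fy=2.6)
im=np.zeros((600,560,3),np.uint8); im[:420]=f['image']; im[430:430+a.shape[0],:a.shape[1]]=a
cv2.imwrite('pics/w2.png',im)
s=env.state(); print(s['ee_pos'],s['ee_rot'],s['qpos'])
E
```

```text
[431.62082431 350.01490707 221.0316728 ] [-1.79973618e+02 -3.06376826e-02  8.98495322e-01] [3.78522838e+01 1.62976436e+01 9.15255233e+01 2.79876774e-03
 7.21364899e+01 1.26952924e+02]
```

View pics/w2.png

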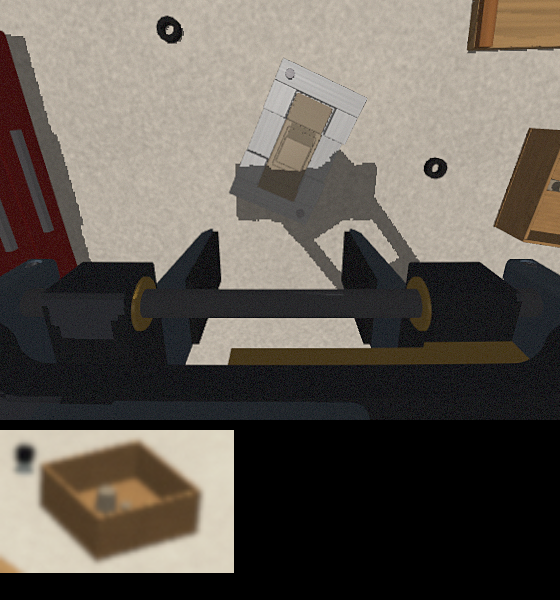

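Both offcuts appear to be in the carton (plug visible, runner beside it). The mould's dowels are at (290,73) and (300,213), its far corners at (281,59) and (367,98), and the near left corner at (230,191).

```bash
python3 - <<'E'
from h import *
f=pickle.load(open('w2.pkl','rb'))
a=lambda v:np.degrees(np.arctan2(v[1],v[0]))
C=px2w(f,[(281,59),(367,98),(230,191)],34); D=px2w(f,[(290,73),(300,213)],40)
print(C.round(1),'x-ang',a(C[0]-C[2]),'y-ang',a(C[0]-C[1])-90,np.linalg.norm(C[0]-C[2]),np.linalg.norm(C[0]-C[1]))
print('centre',D.mean(0),(C[1]+C[2])/2)
im=cv2.cvtColor(f['image'],cv2.COLOR_BGR2HSV); m=cv2.inRange(im,(8,45,70),(25,130,220))
r=np.zeros_like(m); r[80:205,240:345]=m[80:205,240:345]
r=cv2.morphologyEx(r,cv2.MORPH_OPEN,np.ones((3,3)))
cs,_=cv2.findContours(r,0,2); c=max(cs,key=cv2.contourArea); b=cv2.boxPoints(cv2.minAreaRect(c)); print(b,cv2.minAreaRect(c))
W=px2w(f,b,35); print(W.round(1))
# grooves/gap corners
c2=cv2.resize(f['image'][50:225,220:375],None,fx=3.4,fy=3.4); cv2.imwrite('pics/m2.png',np.clip(c2*1.3,0,255).astype(np.uint8))
E
```

```text
[[567.1 352.3  34. ]
 [530.  258.6  34. ]
 [423.8 409.9  34. ]] x-ang -21.878768041462692 y-ang -21.608405267072172 154.41088841127112 100.8130077542942
centre [476.42953081 334.94513926  40.        ] [476.87525026 334.25206313  34.        ]
[[264.84485  166.3621  ]
 [296.81036   91.77587 ]
 [333.01727  107.293106]
 [301.05176  181.87933 ]] ((298.9310607910156, 136.82760620117188), (39.39193344116211, 81.14739227294922), 23.198591232299805)
[[453.7 369.   35. ]
 [534.8 334.8  35. ]
 [519.6 295.   35. ]
 [436.3 326.9  35. ]]
```

View pics/m2.png

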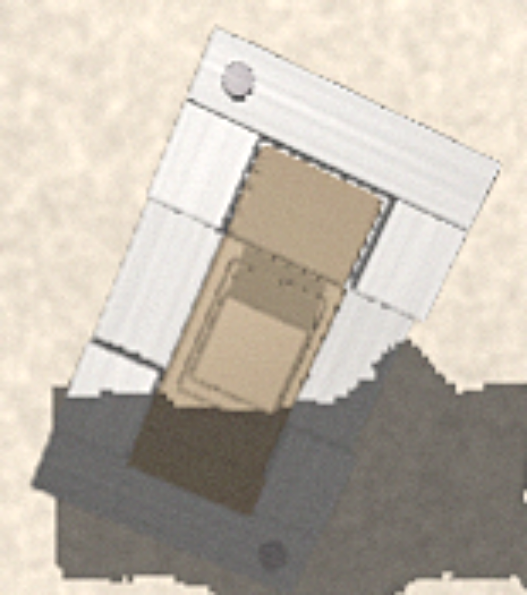

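```bash
python3 -c "
from h import *
rel([476.6,334.6,85],-20.5)
"
```

```text
[476.6, 334.6, 85] -20.5 shift [0.0447 0.0162 0.136 ] turn [-0.03 -0.03 21.4 ] q1 37.9 q6 127.0
```

send_rows(targets="0.045 0.016 0.03 0 0 21.4 80;0.045 0.016 0.06 0 0 21.4 80;0.045 0.016 0.09 0 0 21.4 80;0.045 0.016 0.115 0 0 21.4 80;0.045 0.016 0.136 0 0 21.4 80;0.045 0.016 0.136 0 0 21.4 80;0.045 0.016 0.136 0 0 21.4 80;0.045 0.016 0.136 0 0 21.4 80")

```text
time_s: 10.55
ee_pos: [477.7, 335.4, 86.2]
ee_rot: [-179.9, -0.1, -20.6]
force: [-0.1, 0.3, 0.2]
gripper_width: 72.9
gripper_force: 0.0
```

```bash
python3 - <<'E'
from h import *
rel([476.6,334.6,21],-20.5)
f=grab('wrist','w3'); pickle.dump(f,open('w3.pkl','wb'))
E
```

```text
[476.6, 334.6, 21] -20.5 shift [-0.0009  0.0013  0.0652] turn [-0.13 -0.09 -0.05] q1 33.9 q6 144.5
```

View pics/w3.png

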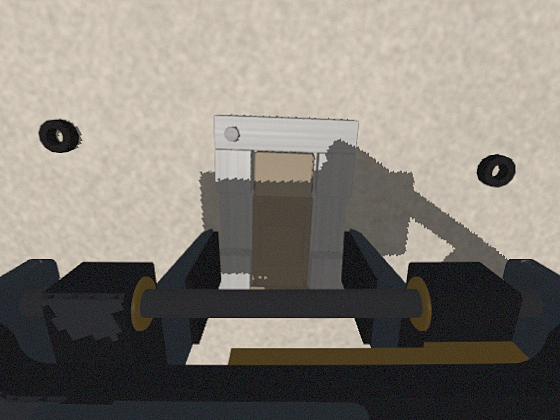

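The mould's far edge runs from (214,116) to (359,121), and the car is centred between the fingers. I'll compare this with the earlier estimate of the mould centre.

```bash
python3 - <<'E'
from h import *
f=pickle.load(open('w3.pkl','rb'))
C=px2w(f,[(214,116),(359,121)],34);v=C[1]-C[0];print(C,np.linalg.norm(v),np.degrees(np.arctan2(v[1],v[0]))+90)
u=-np.array([-v[1],v[0],0])/np.linalg.norm(v);print('centre',C.mean(0)+80*u,C.mean(0)-80*u)
E
```

```text
[[568.25652897 350.40809194  34.        ]
 [530.21308821 258.39894498  34.        ]] 99.56398199116565 -22.463849223335146
centre [475.30514437 334.97155321  34.        ] [623.16447281 273.83548371  34.        ]
```

send_rows(targets="-0.001 0.001 0.02 0 0 0 80;-0.001 0.001 0.035 0 0 0 80;-0.001 0.001 0.048 0 0 0 80;-0.001 0.001 0.056 0 0 0 80;-0.001 0.001 0.062 0 0 0 80;-0.001 0.001 0.065 0 0 0 80;-0.001 0.001 0.065 0 0 0 80;-0.001 0.001 0.065 0 0 0 80")

```text
time_s: 11.27
ee_pos: [476.0, 334.6, 20.4]
ee_rot: [-179.9, -0.0, -20.6]
force: [1.1, -0.4, 0.2]
gripper_width: 73.1
gripper_force: 0.0
```

send_rows(targets="0 0 0 0 0 0 30;0 0 0 0 0 0 30;0 0 0 0 0 0 30;0 0 0 0 0 0 30;0 0 0 0 0 0 30;0 0 0 0 0 0 30;0 0 0 0 0 0 30;0 0 0 0 0 0 30", grip_force=20)

```text
time_s: 11.93
ee_pos: [475.7, 334.5, 20.0]
ee_rot: [-180.0, -0.0, -20.6]
force: [0.7, -0.1, 2.4]
gripper_width: 44.4
gripper_force: 19.7
```

Gripped at 44 mm. Next is a straight lift.

send_rows(targets="0 0 -0.005 0 0 0 30;0 0 -0.012 0 0 0 30;0 0 -0.02 0 0 0 30;0 0 -0.03 0 0 0 30;0 0 -0.045 0 0 0 30;0 0 -0.065 0 0 0 30;0 0 -0.085 0 0 0 30;0 0 -0.105 0 0 0 30;0 0 -0.12 0 0 0 30;0 0 -0.12 0 0 0 30;0 0 -0.12 0 0 0 30")

```text
time_s: 12.85
ee_pos: [475.7, 334.2, 140.9]
ee_rot: [-179.9, -0.1, -20.6]
force: [0.7, 0.7, -0.5]
gripper_width: 43.9
gripper_force: 19.7
```

```bash
python3 - <<'E'
from h import *
rel([643,35,130],92.8)
E
```

```text
[643, 35, 130] 92.8 shift [0.2618 0.2214 0.0109] turn [ 2.0000e-02 -1.3000e-01 -1.1337e+02] q1 34.0 q6 144.5
```

send_rows(targets="0.013 0.011 0 0 0 -6 30;0.026 0.022 0 0 0 -12 30;0.04 0.033 0 0 0 -18 30;0.053 0.044 0 0 0 -24 30;0.066 0.055 0 0 0 -30 30;0.08 0.066 0 0 0 -36 30;0.093 0.078 0 0 0 -42 30;0.106 0.089 0 0 0 -48 30;0.12 0.1 0 0 0 -54 30;0.133 0.111 0 0 0 -60 30;0.146 0.122 0 0 0 -66 30;0.16 0.133 0 0 0 -72 30")

```text
time_s: 13.85
ee_pos: [577.6, 152.4, 138.0]
ee_rot: [-179.9, 0.2, 51.7]
force: [-0.3, -0.2, -0.6]
gripper_width: 44.4
gripper_force: 19.8
```

```bash
python3 - <<'E'
from h import *
rel([643,35,130],92.8)
E
```

```text
[643, 35, 130] 92.8 shift [-0.0516  0.1241  0.0079] turn [ -0.19   0.11 -41.07] q1 13.7 q6 52.0
```

send_rows(targets="-0.007 0.018 0.001 0 0 -6 30;-0.015 0.035 0.002 0 0 -12 30;-0.022 0.053 0.003 0 0 -18 30;-0.03 0.071 0.004 0 0 -24 30;-0.037 0.089 0.006 0 0 -30 30;-0.045 0.106 0.008 0 0 -36 30;-0.052 0.124 0.008 0 0 -41 30;-0.052 0.124 0.008 0 0 -41 30;-0.052 0.124 0.008 0 0 -41 30;-0.052 0.124 0.008 0 0 -41 30")

```text
time_s: 14.68
ee_pos: [642.0, 36.0, 130.6]
ee_rot: [-179.9, -0.0, 92.3]
force: [-0.5, -0.1, -1.1]
gripper_width: 44.1
gripper_force: 19.7
```

```bash
python3 - <<'E'
from h import *
rel([643,35,20],92.8)
f=grab('wrist','w4');g=grab('scene'); cv2.imwrite('pics/s4.png',cv2.resize(g['image'][150:290,180:380],None,fx=3.5,fy=3.5))
E
```

```text
[643, 35, 20] 92.8 shift [-0.0011  0.0012  0.1106] turn [-0.15 -0.03 -0.45] q1 2.2 q6 -0.2
```

View pics/s4.png

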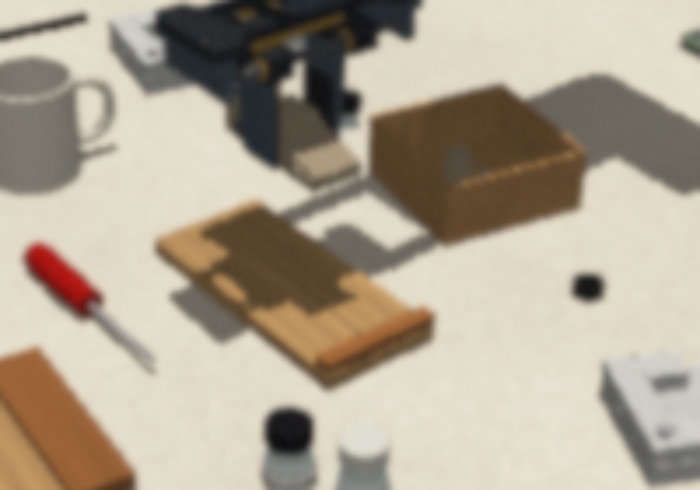

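The car is held level, nose towards the stop strip. The underside is about 2 mm below the TCP, so it should touch the board at TCP z of about 17 mm.

send_rows(targets="-0.001 0.001 0.03 0 0 0 30;-0.001 0.001 0.055 0 0 0 30;-0.001 0.001 0.075 0 0 0 30;-0.001 0.001 0.09 0 0 0 30;-0.001 0.001 0.1 0 0 0 30;-0.001 0.001 0.106 0 0 0 30;-0.001 0.001 0.11 0 0 0 30;-0.001 0.001 0.111 0 0 0 30;-0.001 0.001 0.111 0 0 0 30;-0.001 0.001 0.111 0 0 0 30")

```text
time_s: 15.62
ee_pos: [644.8, 34.7, 21.6]
ee_rot: [179.9, -0.0, 92.4]
force: [-0.3, 0.2, -1.3]
gripper_width: 44.1
gripper_force: 19.7
```

send_rows(targets="0 0 0.001 0 0 0 30;0 0 0.0015 0 0 0 30;0 0 0.002 0 0 0 30;0 0 0.002 0 0 0 30")

```text
time_s: 15.95
ee_pos: [644.1, 34.6, 18.8]
ee_rot: [180.0, -0.0, 92.4]
force: [-0.5, 0.5, -0.8]
gripper_width: 44.2
gripper_force: 19.7
```

send_rows(targets="0 0 0.0005 0 0 0 30;0 0 0.001 0 0 0 30;0 0 0.0015 0 0 0 30;0 0 0.002 0 0 0 30;0 0 0.002 0 0 0 30;0 0 0.002 0 0 0 30")

```text
time_s: 16.45
ee_pos: [644.1, 34.6, 17.0]
ee_rot: [180.0, -0.0, 92.4]
force: [0.1, 0.3, 2.4]
gripper_width: 44.3
gripper_force: 19.8
```

Contact felt. I'll release and rise.

send_rows(targets="0 0 0 0 0 0 60;0 0 0 0 0 0 75;0 0 0 0 0 0 75;0 0 0 0 0 0 75;0 0 0 0 0 0 75;0 0 0 0 0 0 75;0 0 -0.02 0 0 0 75;0 0 -0.05 0 0 0 75;0 0 -0.09 0 0 0 75;0 0 -0.13 0 0 0 75;0 0 -0.17 0 0 0 75;0 0 -0.2 0 0 0 75")

```text
time_s: 17.45
ee_pos: [644.8, 34.6, 220.6]
ee_rot: [179.8, -0.0, 92.4]
force: [0.8, 0.3, 0.9]
gripper_width: 67.9
gripper_force: 0.0
```

send_rows(targets="-0.04 0 0 0 0 0 75;-0.08 0 0 0 0 0 75;-0.08 0 0 0 0 0 75;-0.08 0 0 0 0 0 75")

```text
time_s: 17.78
ee_pos: [647.3, -47.2, 216.6]
ee_rot: [-180.0, -0.0, 92.2]
force: [-0.0, 1.1, -0.5]
gripper_width: 68.1
gripper_force: 0.0
```

```bash
python3 - <<'E'
from h import *
f=grab('wrist','w5'); pickle.dump(f,open('w5.pkl','wb'));
E
```

```text
(no output)
```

View pics/w5.png

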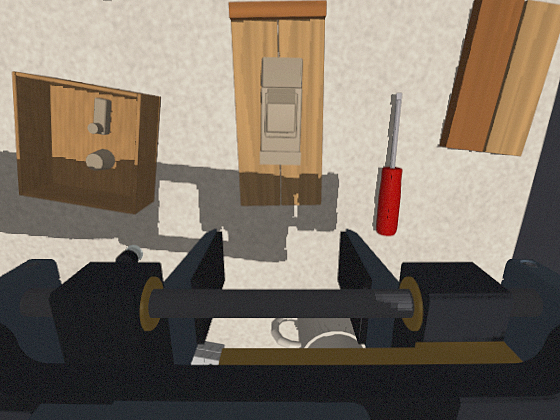

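The car sits at (281,110), upright, square and mid-board, with its nose towards the strip. Both offcuts are in the carton, at (101,115) and (101,158).

```bash
python3 - <<'E'
from h import *
f=pickle.load(open('w5.pkl','rb'))
n=px2w(f,[(282,58)],21)[0];t=px2w(f,[(281,165)],40)[0];print(n,t)
print(env.job_done())
E
```

```text
[642.63925845  90.95935323  21.        ] [645.93535616 -21.17337504  40.        ]
the job is handed in; nothing more can be done
None
```

Job handed in at about 18 s: both offcuts are in the carton, and the car sits released and upright mid-board with its nose to the stop strip, as the last wrist picture showed; the hand-in returned no verdict.

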